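Load a gas cartridge into a tabletop stove

TASK

Load the fresh gas cartridge into the tabletop stove: lift it out of the low tub, get it to lie on its side on the open table (for instance by tipping it over with a push near its top) and let go, then take it across its body, lay it in the stove's open bay with its neck towards the hooded console but still clear of the hood, and let go. Roll it up against the stove's side wall and push it along that wall, under the hood, gently but firmly, until it is fully home and the spring catch in the bay floor has come up behind it. Do not ram the regulator or upset the tub, and leave the other things on the table where they stand.

Things in the scene. Friction and masses are not known exactly. Their poses are not given: they have to be found in the camera images.
- cartridge_mid (a point): Middle of the loose gas cartridge, on its axis: blue can, white band, 60 mm diameter, 166 mm long over all, about 0.34 kg. z axis runs from its flat base to its neck. From the base: straight body 138 mm, steel shoulder 12 mm narrowing to 44 mm, steel neck 26 mm wide, 16 mm long. Balance point 10 mm nearer the base. Starts upright in the tub, base 8 mm above the table. Lying, it rolls easily.
- cartridge_neck (a point): End of the cartridge's neck (red dot), on its axis, 83 mm from the middle; same axes.
- cartridge: The same cartridge; this origin is the centre of its flat base, z axis towards the neck.
- stove_seat (a point): On the white tabletop stove (fixed; its place and yaw vary): where the cartridge's middle is when fully home, 36 mm above the table. y runs along the bay to the regulator under the console hood, x level to the stove's body, z up. The entries below use this frame. Bay floor: grey, 6 mm above the table (so a lying can's axis is at this height), x -66 to +31 mm, bead 2.5 mm high on its outer edge.
- stove_wall (a point): On the guide wall, the stove's own upright side, at x = +31, y = -90 mm of the stove_seat frame (same axes), 36 mm above the table. The wall is as long as the bay, its top 62 mm above the table; a can that touches it has its axis at x = +1 mm. The stove's top runs on to x = +175 mm; the pan support on it (centre x = +108, y = -60, radius 56 mm) is 79 mm above the table.
- stove_mouth (a point): Middle of the hood's opening at its edge: x = -2.5, y = +5 mm of the stove_seat frame (same axes). The opening is x = -36 to +31 mm, from the bay floor to 74 mm above the table; everything at larger y is under the hood. Outside it (x = -66 to -36 mm) the console is closed. The console's top is 80 mm above the table.
- stove_rear (a point): Middle of the bay's folded rear lip, on its top edge, 24 mm above the table: x = -17.5, y = -196 mm of the stove_seat frame (same axes). The lip is 4 mm thick, so the bay is 199 mm long from lip to hood.
- catch (a joint): Spring catch in the bay floor, m pressed down: 0 = up (7 mm proud), 0.007 = flush. A bar across the bay, x = -62 to +22 mm; its holding face is at y = -84 mm (stove_seat frame). A can lying on it keeps it down (under 1 N); it springs up behind the base, reading near 0 again, when the can is home.
- regulator: Brass spring plate of the regulator under the hood, facing the bay on the can's axis; origin at its face. The neck meets it 8 mm before home: 1.5 N there, 4 N at home, besides 1 to 4 N of friction of the sliding can. Hard stop 3 mm beyond home.
- tub_mid (a point): Middle of the low, white, open plastic tub that the cartridge stands in: 124 mm (its x) by 194 mm (its y) by 58 mm high, this point 29 mm above the table. Loose, 0.12 kg.
- dredger: Bystander: metal sugar dredger, 72 mm diameter, 108 mm high; origin under its foot.
- mill: Bystander: black and white pepper mill, 54 mm diameter, 140 mm high; origin under its foot.
- timer: Bystander: white kitchen timer with a red dial, 60 x 64 x 66 mm; origin under its foot.
- mister: Bystander: white mist bottle with a black head, 48 mm diameter, 147 mm high; origin under its foot.

How it is judged:
On the way, in this order (a step that is already met when the one before it is completed fails the run):
1. the cartridge lies on its side on the table, let go (angle between cartridge_mid's own z axis and vertical above 1.5 rad and height (world z) of cartridge_mid below 0.033 m and linear speed of cartridge below 0.05 m/s and contact force between cartridge and the fingers below 0.05 N and contact force between cartridge and the arm below 0.05 N), for 0.2 s.
2. the cartridge lies in the bay, neck towards the console and still clear of the hood, let go (angle between cartridge_mid's own z axis and vertical above 1.5 rad and height (world z) of cartridge_mid between 0.034 and 0.039 m and y of cartridge_neck in the frame of stove_seat between -0.035 and 0.005 m and x of cartridge_mid in the frame of stove_seat between -0.06 and 0.008 m and linear speed of cartridge below 0.05 m/s and contact force between cartridge and the fingers below 0.05 N and contact force between cartridge and the arm below 0.05 N), for 0.2 s.
At the end, for the whole second after the job is handed in: The cartridge lies at rest on the bay floor, let go, neck at the regulator: its middle within 4 mm of home along the bay and 9 mm across it, parallel to the bay within 0.1 rad; the catch is up behind it (pressed less than 2 mm); the tub stands upright (y of cartridge_mid in the frame of stove_seat between -0.004 and 0.004 m and x of cartridge_mid in the frame of stove_seat between -0.009 and 0.005 m and y of cartridge_neck in the frame of stove_seat above 0.07 m and angle between the z axis of cartridge_mid and the y axis of stove_seat, either way round below 0.1 rad and height (world z) of cartridge_mid between 0.033 and 0.039 m and value of joint catch below 0.002 m and linear speed of cartridge below 0.02 m/s and angle between tub_mid's own z axis and vertical below 0.1 rad and contact force between cartridge and the fingers below 0.05 N and contact force between cartridge and the arm below 0.05 N); the robot touches nothing.
It fails at once if the regulator is rammed (more than 60 N on it) (contact force between cartridge and regulator above 60 N).
It fails at once if the tub is upset or shoved more than 6 cm (distance of tub_mid from where it was at the start of the episode above 0.06 m or angle between tub_mid's own z axis and vertical above 0.5 rad).
It fails at once if one of the other things (dredger, mill, timer, mist bottle) is moved more than 3 cm or tipped (distance of any of dredger, mill, timer, mister from where it was at the start of the episode above 0.03 m or angle between any of dredger, mill, timer, mister's own z axis and vertical above 0.4 rad).
It also fails if it takes over 72 s, if anything falls off the work surface, if the arm or the gripper's body presses on something with over 40 N, if the wrist force passes 120 N, or if a joint passes its speed limit or range.

ROBOT

A 6-joint arm with a two-finger parallel gripper is mounted at the origin on the work surface; the furniture and walls round the work are solid. World frame = base frame: x ahead of the robot, y to its left, z up, the work surface at z = 0. Lengths are in m, angles in rad, forces in N, time in s.
With the tool pointing down it reaches from about 0.375 to 0.975 m from the base axis. Payload 3.8 kg.
Tool frame: the origin (TCP) lies midway between the tips of the shut fingers; the grasp point (between the pads) lies 19 mm behind it; z points along the fingers, y is the line along which they close (so a half turn about z gives the same grasp; the last joint's range is limited). The gripper opens to 88 mm and grips with 3 to 60 N. Pads are 18 mm wide; open, the fingers measure 123 mm over their backs; the gripper's body (75 mm by 187 mm) begins 45 mm behind the grasp point.
Start: joints at [-1.266, 0.264, 1.604, -0, 1.274, -0.037], TCP at [0.226, -0.636, 0.239] pointing down, gripper open.
Joint ranges: [-2.63, 2.63], [-0.94, 2.18], [0.31, 2.57], [-1.31, 4.45], [0, 2.66], [-2.55, 2.55]. Speed limits (rad/s): [2.57, 2.57, 3.14, 3.14, 3.14, 3.14].

INTERFACE

Orientations are given as a rotation vector (axis times angle).
In Python, from cell import manip, inverse_kinematics, cams, order gives the robot as it stands. Calls block until the motion is done:
- manip.move_pose(position, orientation): joint-space move of the TCP to a pose.
- manip.move_linear(position, rate=0.15, rot=None): straight line of the TCP; rot=None keeps the orientation; rate is the mean speed in m/s.
- manip.set_joints(angles): joint-space move.
- manip.set_gripper(opening, force=None): finger opening in m; force is the grip in N (None keeps the last); returns when the fingers have stopped.
- manip.dwell(seconds).
- inverse_kinematics(position, orientation): joint angles nearest the present ones, or None.
- manip.state(): the state.
- cams.capture(name): name is "side" or "top"; returns a dict with "image" (400x640x3 uint8, blue, green, red), "z_map" (400x640 float32, m along the optical axis (not along the pixel's ray), 0 where there is no reading), "intrinsics" (3x3 intrinsics, pixels), "k1" (the pictures are not rectified: a ray, as slopes to the right and down, at radius r is drawn at 1 + k1 r^2 times it, then the intrinsics apply), "position" and "orientation" of the camera in the world. Camera axes: x right, y down, z forward; pixel columns grow to the right and rows downward; lengths in m; the calibration is good to about 2 mm. A picture is of the moment at which its call begins.
A pose or a line that the arm cannot do raises manip.IKError and nothing moves.
- order.close_job(): hands the job in; it is judged then, once.
The state is a dict: "clock": time; "joint_pos": joint angles; "joint_velocities": joint speeds; "tau": joint torques, N m; "tool_pos": TCP position; "tcp_rot": TCP orientation; "contact_force": force on the tool from outside, world axes, zero at the start; "moment": the same for the moment, N m; "gripper_width": finger opening in m; "grasp_force": force on a finger pad.
Only numpy, scipy, OpenCV 4.12 (cv2) and the standard library are available. Lean on these libraries where they do the work, as an engineer would, in place of code of your own. Each camera call takes 0.05 s, during which the arm holds its last target. There are 200 camera calls.

## Working session

There is one attempt and no reset: what is moved stays moved. The work goes in short steps, each a Python script; the robot and the scene stay as the last script left them, time stands still between calls to the robot, and variables do not carry over. Pictures are saved under pics/ and viewed, at most 10 in all, crops included, and the job is handed in when it is done.

```bash
ls; mkdir -p pics
cat > h.py <<'E'
import numpy as np, cv2
from scipy.spatial.transform import Rotation as R
from cell import manip, inverse_kinematics, cams, order
def cap(n, save=None):
    c=cams.capture(n)
    if save: cv2.imwrite(f'pics/{save}.png',c['image'])
    return c
def camR(c):
    o=np.asarray(c['orientation'],float)
    return o if o.shape==(3,3) else R.from_rotvec(o).as_matrix()
def rays(c,uv):
    K=np.asarray(c['intrinsics'],float); uv=np.atleast_2d(np.asarray(uv,float))
    d=(uv-[K[0,2],K[1,2]])/[K[0,0],K[1,1]]
    s=d.copy()
    for _ in range(20): s=d/(1+c['k1']*(s**2).sum(1,keepdims=True))
    return np.c_[s,np.ones(len(s))]
def on_plane(c,uv,z):
    r=rays(c,uv)@camR(c).T; p=np.asarray(c['position'])
    return p+r*((z-p[2])/r[:,2])[:,None]
def pts(c,uv):
    uv=np.atleast_2d(uv).astype(int); z=c['z_map'][uv[:,1],uv[:,0]]
    return np.asarray(c['position'])+(rays(c,uv)*z[:,None])@camR(c).T
def cloud(c):
    v,u=np.mgrid[0:400,0:640]; P=pts(c,np.c_[u.ravel(),v.ravel()]).reshape(400,640,3)
    P[c['z_map']==0]=np.nan; return P
def down(yaw): # tool z down; tool y axis at angle yaw in world
    y=np.array([np.cos(yaw),np.sin(yaw),0]); z=np.array([0,0,-1.]); x=np.cross(y,z)
    return R.from_matrix(np.c_[x,y,z]).as_rotvec()
E
python3 - <<'E'
from h import *
for n in ('top','side'):
    c=cap(n,n+'0'); print(n,c['position'],c['orientation'],c['intrinsics'],c['k1'])
s=manip.state(); print(s['clock'],s['tool_pos'],s['tcp_rot'],R.from_rotvec(s['tcp_rot']).as_matrix())
E
```

```text
pics
top [ 0.54348103 -0.03140858  1.32844838] [-2.21516966  2.16483329 -0.06559069] [[394.88451202   0.         322.56473589]
 [  0.         394.88451202 192.47539069]
 [  0.           0.           1.        ]] -0.03277062483605725
side [0.5063187  1.04625322 1.03595126] [-0.11373666  2.80367202 -1.28966196] [[488.39032859   0.         319.91915118]
 [  0.         488.39032859 207.33329053]
 [  0.           0.           1.        ]] -0.10721945769437055
0.1 [ 0.22603103 -0.63536659  0.23750866] [-3.09387942e+00 -5.33940030e-01  4.62497845e-04] [[ 9.42155499e-01  3.35175512e-01 -6.26667065e-04]
 [ 3.35176095e-01 -9.42153586e-01  1.89878547e-03]
 [ 4.60097699e-05 -1.99899499e-03 -9.99998001e-01]]
```

View pics/top0.png

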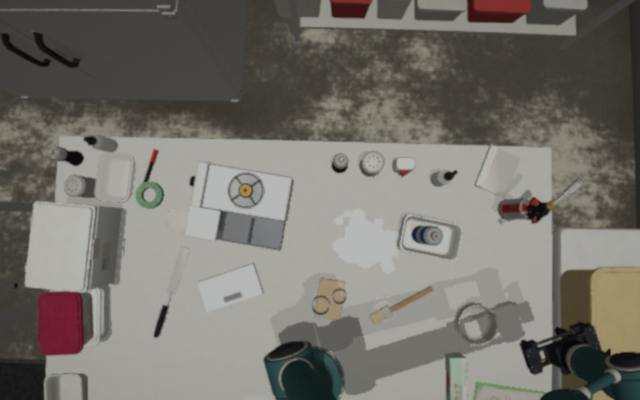

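View pics/side0.png

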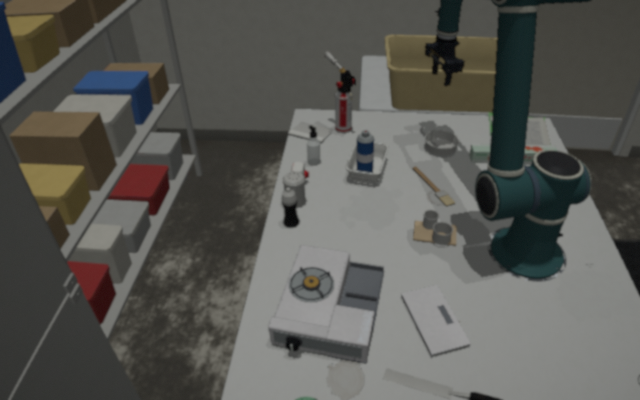

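The top view shows the stove at about (240,205): its grey bay is at (220–285, 213–248) and the hood is at its left end, so the stove's +y is roughly world +y. The tub with the upright cartridge is at (429,235), and the bystanders stand in a row at (340,162), (372,162), (404,165) and (443,177). The table between tub and stove, around (345,240), is free. Next I measure.

Run:
```python
from h import *
c=cap('top'); P=cloud(c); H=P[...,2]; im=c['image']
np.save('pics/H.npy',H)
print('table',np.nanmedian(H[280:300,240:270]),np.nanstd(H[230:260,345:365]))
def rep(n,m):
    p=P[m]; print(n,len(p),np.round(np.nanmean(p,0),4),np.round(np.nanmin(p,0),3),np.round(np.nanmax(p,0),3))
def reg(u0,u1,v0,v1):
    m=np.zeros(H.shape,bool); m[v0:v1,u0:u1]=1; return m
t=reg(390,470,205,265)
rep('tubrim',t&(H>.045)&(H<.065)); rep('can top',t&(H>.15))
m=(t&(H>.045)&(H<.07)).astype(np.uint8)
q=np.argwhere(m)[:,::-1]; w=on_plane(c,q,.058)[:,:2]
r=cv2.minAreaRect(w.astype(np.float32)); print('tub rect',r)
for n,b in dict(mill=(330,350,150,175),dredger=(358,386,148,178),timer=(392,416,152,178),mister=(430,460,165,188)).items(): rep(n,reg(*b)&(H>.03))
s=reg(180,300,155,255)
for v in range(160,256,6): print(v,' '.join('%3.0f'%(1000*x) for x in H[v,180:300:4]))
g=cv2.cvtColor(im,cv2.COLOR_BGR2GRAY)
cv2.imwrite('pics/crop.png',np.hstack([cv2.resize(im[155:255,180:300],None,fx=4,fy=4,interpolation=cv2.INTER_NEAREST),cv2.resize(im[205:265,390:470],(320,400),interpolation=cv2.INTER_NEAREST)]))
```

```text
table 0.016339210429504814 0.002576037228456923
tubrim 512 [ 0.4822 -0.3891  0.0558] [ 0.41  -0.482  0.045] [ 0.558 -0.28   0.065]
can top 262 [ 0.4945 -0.3607  0.1592] [ 0.466 -0.391  0.15 ] [ 0.523 -0.334  0.176]
tub rect ((0.48425430059432983, -0.38017451763153076), (0.19231431186199188, 0.12391028553247452), 79.43321228027344)
mill 203 [ 0.7146 -0.081   0.113 ] [ 0.696 -0.104  0.031] [ 0.744 -0.06   0.144]
dredger 457 [ 0.7157 -0.1816  0.0989] [ 0.682 -0.221  0.031] [ 0.753 -0.149  0.113]
timer 308 [ 0.7169 -0.2909  0.0608] [ 0.685 -0.323  0.031] [ 0.742 -0.262  0.073]
mister 292 [ 0.6762 -0.4092  0.0971] [ 0.655 -0.439  0.031] [ 0.7   -0.391  0.151]
160   2   1   2   3  -3  -4  -2   1  -1  -4  -1   3   5   2  -1   5  -4   3  -0  -2   1   1  -1   2   4   1   1  -3  -1  -2
166  -3  -1  -2  -1  -2  78  79  69  64  63  65  59  -2   3   0   4   3   4   4  -1  -5  -1  -2  -4  -3   1  -1  -4  -3   3
172  -0   2   3   3  -3  79  81  66  61  64  61  63  68  64  60  64  66  64  63  59  59   0  -1  -1  -4  -1   4   1  -0  -1
178   1  -3 nan  64  79  80  76  63  60  68  66  60  61  66  81  
[... 846 characters left out ...]
   4   2   3   6   6   6   9   6  16   7   4   5   7   6  11  58  55   4   1   4
226   1  -1  81  79  78  77  84  82  79  84   9   8   6   9   3   7   3   5  13   7   4   2   8   4   4   6  18   3  -3   6
232   3   4  78  80  83  82  82  81  83  75  26   7   3   8   9   2   7   8   7   5   8   8   3   6   2   5  -1   2   0   4
238  -2   2  -1   4  -2  79  83  82  80  66  16   8   7   6  11  10   7  14  10 nan   4   7   6   8   5  11   0   4   2   5
244  -2   1  -0  -1  -4   2   4  -1   3  -3   0   2   2  -1   5  -0   9   4   5   5   5   8   5   8  10  25   1   0  -3   0
250  -3   0   2   1   2   4   8   2  -3  -1  -7   4  -0   1   2   1   2  -4  -1   1  -4   2   2  -0   1   7  -3  -4   5   2
```

View pics/crop.png

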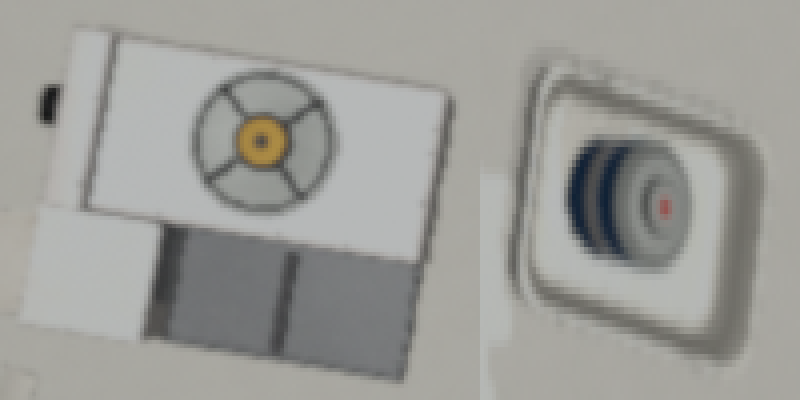

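The crop shows the wall edge from (163,226) to (420,262), the hood edge from (163,226) to (143,340), the dark catch bar near x≈285, and the burner centre at (261,142), all in crop pixels at ×4. In the tub pane the red neck dot is at (665,208). Now I fit subpixel edges.

Run:
```python
from h import *
c=cap('top'); im=c['image']; g=cv2.GaussianBlur(cv2.cvtColor(im,cv2.COLOR_BGR2GRAY),(0,0),.6).astype(float)
up=8
def edge(a,b,n=25,half=3.5):
    # strongest step across segment a-b (px), returns subpixel points
    a,b=np.array(a,float),np.array(b,float); t=(b-a)/np.linalg.norm(b-a); nn=np.array([-t[1],t[0]])
    o=np.arange(-half,half+.01,.1); out=[]
    for s in np.linspace(.08,.92,n):
        p=a+(b-a)*s; q=(p+o[:,None]*nn).astype(np.float32)
        v=cv2.remap(g.astype(np.float32),q[:,0].copy(),q[:,1].copy(),cv2.INTER_CUBIC).ravel()
        d=np.abs(np.gradient(v)); k=d.argmax(); sl=slice(max(k-8,0),k+9); out.append(p+nn*(o[sl]*d[sl]).sum()/d[sl].sum())
    return np.array(out)
def C(x,y): return (180+x/4-.375,155+y/4-.375)
def fit(n,a,b,z):
    w=on_plane(c,edge(C(*a),C(*b)),z)[:,:2]
    vx,vy,x,y=cv2.fitLine(w.astype(np.float32),cv2.DIST_HUBER,0,.001,.001).ravel()
    d=np.array([vx,vy]); p=np.array([x,y]); r=(w-p)@[-vy,vx]
    print(n,'dir',np.round(np.degrees(np.arctan2(vy,vx)),2),'pt',np.round(p,4),'res',np.round(np.median(np.abs(r)),4)); return p,d
W=fit('wall',(175,228),(420,262),.062)
Bk=fit('back',(130,37),(445,92),.062)
Re=fit('rear',(449,98),(422,258),.062)
Ho=fit('hood',(162,232),(145,335),.080)
Li=fit('lip',(418,270),(404,375),.024)
yaw=np.arctan2(*( (W[1]*np.sign(W[1][1]))[::-1])) - np.pi/2
print('yaw',np.degrees(yaw))
ex=np.array([np.cos(yaw),np.sin(yaw)]); ey=np.array([-np.sin(yaw),np.cos(yaw)])
xw=W[0]@ex; print('x0 from wall',xw-.031,'from back',Bk[0]@ex-.175)
print('y0 from hood',Ho[0]@ey-.005,'lip centre',Li[0]@ey+.196,'lip outer',Li[0]@ey+.198,'rear',Re[0]@ey+.198)
x0=xw-.031;y0=Ho[0]@ey-.005
seat=x0*ex+y0*ey; print('seat',seat)
hsv=cv2.cvtColor(im,cv2.COLOR_BGR2HSV)
m=cv2.inRange(hsv,(15,120,80),(35,255,255)); m[:, :220]=0;m[:,270:]=0;m[:170]=0;m[215:]=0
q=np.argwhere(m)[:,::-1].mean(0); b=on_plane(c,q,.075)[0,:2]; print('burner in stove',(b-seat)@ex,(b-seat)@ey)
# can: red dot
m=cv2.inRange(hsv,(0,90,80),(8,255,255))|cv2.inRange(hsv,(172,90,80),(180,255,255)); m[:,:400]=0;m[:,460:]=0;m[:215]=0;m[255:]=0
q=np.argwhere(m)[:,::-1]; print('dot',len(q),q.mean(0),on_plane(c,q.mean(0),.174))
```

```text
wall dir 82.06 pt [0.5418 0.1828] res 0.0005
back dir 81.7 pt [0.6831 0.201 ] res 0.0009
rear dir -7.66 pt [0.593  0.0826] res 0.0007
hood dir -9.13 pt [0.5075 0.2999] res 0.0007
lip dir -7.95 pt [0.4767 0.0969] res 0.0004
yaw -7.9367065
x0 from wall 0.4803187 from back 0.47375476
y0 from hood 0.36206642 lip centre 0.3577518 lip outer 0.35975182 rear 0.36166257
seat [0.5257116 0.2922763]
burner in stove 0.10577832845303514 -0.06095494466995443
dot 1 [437. 236.] [[ 0.49412665 -0.36640997  0.174     ]]
```

Stove seat ≈ (x0 0.479, y0 0.361 in the stove-aligned axes), yaw −7.95°. The hood, rear edge, lip and burner all agree within 2 mm. The can axis is at (0.494, −0.366). I plan to tilt the gripped can and lower it base edge first, which is gentler than knocking it over. I check IK for that.

```bash
cat >> h.py <<'E'
yaw=np.radians(-7.95); ex=np.array([np.cos(yaw),np.sin(yaw),0]); ey=np.array([-np.sin(yaw),np.cos(yaw),0])
seat=.479*ex+.361*ey+[0,0,.036]
def S(x,y,z): # stove frame x,y, world z
    p=seat+x*ex+y*ey; p[2]=z; return p
def tilt(phi,t,sg): # neck horizontal heading phi, tilted by t from upright; tool y = phi+sg*90deg
    n=np.array([np.cos(phi),np.sin(phi),0]); z=-(np.cos(t)*np.array([0,0,1.])+np.sin(t)*n)
    y=np.array([np.cos(phi+sg*np.pi/2),np.sin(phi+sg*np.pi/2),0]); return R.from_matrix(np.c_[np.cross(y,z),y,z])
E
python3 - <<'E'
from h import *
print('seat',seat)
D=np.radians
for sg in (1,-1):
  for ph in range(-180,180,20):
    row=[]
    for t in (0,50,65,75):
        r=tilt(D(ph),D(t),sg); zz=r.as_matrix()[:,2]
        n=np.array([np.cos(D(ph)),np.sin(D(ph)),0])
        hg=.127*np.cos(D(t))+.03*np.sin(D(t))
        mid=np.array([.50,-.10,0]); G=mid+n*.044; G[2]=hg+.004
        q=inverse_kinematics(G+.019*zz,r.as_rotvec()); q2=inverse_kinematics(G+.019*zz+[0,0,.1],r.as_rotvec())
        row.append('--' if q is None or q2 is None else str(np.round(q,1)))
    print(sg,ph,row)
E
```

```text
seat [0.5243259  0.29128053 0.036     ]
1 -180 ['[-0.3 -0.   2.2 -0.   1.   1.3]', '--', '--', '--']
1 -160 ['[-0.3 -0.   2.2  0.   1.   0.9]', '[-0.8 -0.1  2.6  1.4  0.8 -0.7]', '--', '--']
1 -140 ['[-0.3  0.   2.1  0.   1.   0.6]', '[-0.9  0.1  2.4  1.1  1.  -0.8]', '[-1.   0.3  2.4  1.3  1.2 -1.1]', '[-1.   0.5  2.4  1.4  1.4 -1.3]']
1 -120 ['[-0.3  0.   2.1 -0.   1.   0.2]', '[-0.8  0.3  2.2  0.9  1.2 -0.9]', '[-0.9  0.5  2.2  1.   1.4 -1.1]', '[-0.9  0.6  2.1  1.1  1.5 -1.2]']
1 -100 ['[-0.3  0.1  2.1 -0.   1.  -0.2]', '[-0.8  0.4  2.   0.7  1.4 -0.9]', '[-0.8  0.6  1.9  0.8  1.5 -1.1]', '[-0.8  0.7  1.9  0.9  1.7 -1.2]']
1 -80 ['[-0.3  0.1  2.  -0.   1.  -0.5]', '[-0.6  0.5  1.8  0.5  1.6 -1. ]', '[-0.7  0.7  1.7  0.6  1.7 -1.1]', '[-0.7  0.8  1.7  0.7  1.8 -1.2]']
1 -60 ['[-0.3  0.1  2.   0.   1.  -0.8]', '[-0.5  0.6  1.6  0.4  1.7 -1.2]', '[-0.6  0.8  1.5  0.5  1.9 -1.2]', '[-0.6  0.9  1.5  0.5  2.  -1.2]']
1 -40 ['[-0.3  0.1  2.  -0.   1.  -1.2]', '[-0.4  0.7  1.5  0.2  1.8 -1.3]', '[-0.4  0.9  1.4  0.3  2.  -1.3]', '[-0.4  1.   1.3  0.3  2.1 -1.3]']
1 -20 ['[-0.3  0.1  2.  
[... 2503 characters left out ...]
1.8  1.2]', '[ 0.1  0.9  1.5 -0.6  1.9  1.2]']
-1 60 ['[-0.2  0.1  2.   0.   1.   0.4]', '[ 0.2  0.5  1.8 -0.6  1.5  1. ]', '[ 0.2  0.7  1.7 -0.7  1.7  1.1]', '[ 0.3  0.8  1.7 -0.8  1.8  1.1]']
-1 80 ['[-0.2  0.1  2.1 -0.   1.   0. ]', '[ 0.3  0.4  2.  -0.8  1.3  0.9]', '[ 0.3  0.6  2.  -0.9  1.5  1. ]', '[ 0.4  0.7  1.9 -1.   1.6  1.1]']
-1 100 ['[-0.2  0.   2.1 -0.   1.  -0.3]', '[ 0.3  0.2  2.2 -1.   1.1  0.8]', '[ 0.4  0.4  2.2 -1.1  1.3  1.1]', '[ 0.5  0.6  2.1 -1.2  1.4  1.2]']
-1 120 ['[-0.2  0.   2.1 -0.   1.  -0.7]', '[ 0.3  0.1  2.4 -1.2  0.9  0.7]', '--', '--']
-1 140 ['[-0.2 -0.   2.2  0.   1.  -1.1]', '--', '--', '--']
-1 160 ['[-0.2 -0.   2.2 -0.   1.  -1.5]', '--', '--', '--']
```

```bash
cat >> h.py <<'E'
def F(): return np.asarray(manip.state()['contact_force'])
D=np.radians
def guarded(step,maxn,thr,axis,rate=.05):
    """small linear steps until the force component along axis changes by thr"""
    p=np.array(manip.state()['tool_pos'],float); f0=F()@axis
    for i in range(maxn):
        p=p+step; manip.move_linear(p,rate=rate); f=F()@axis-f0
        if abs(f)>thr: break
    return i+1,f
E
python3 - <<'E'
from h import *
o=down(D(-7.95))
manip.set_gripper(.088)
manip.move_pose([.494,-.366,.235],o)
manip.move_linear([.494,-.366,.117],rate=.12)
f0=F(); manip.set_gripper(.03,force=45); s=manip.state(); print('grip',s['gripper_width'],s['grasp_force'],F()-f0)
manip.move_linear([.494,-.366,.25],rate=.12); s=manip.state(); print(s['gripper_width'],F()-f0,s['clock'])
cap('side','lift')
phi=D(82.05); t=D(68); n=np.array([np.cos(phi),np.sin(phi),0]); G=np.array([.50,-.13,0])+.044*n
r=tilt(phi,t,-1); zz=r.as_matrix()[:,2]
manip.move_linear([G[0],G[1],.25],rate=.25)
G[2]=.20; manip.move_linear(G+.019*zz,rate=.05,rot=r.as_rotvec())
s=manip.state(); print(s['gripper_width'],s['clock'],s['tool_pos'],G+.019*zz)
cap('side','tilt')
a,b=cv2.imread('pics/lift.png'),cv2.imread('pics/tilt.png'); cv2.imwrite('pics/lt.png',np.hstack([a[20:320,230:550],b[20:320,230:550]]))
E
```

```text
grip 0.059367747151760374 44.8206633143127 [-1.77363684  0.41715273  2.90112984]
0.05912207895098638 [-0.37648293  0.27862112 -2.4684281 ] 4.775
0.059282464069099684 7.4333 [ 0.50436135 -0.10412203  0.19361008] [ 0.50364907 -0.10387006  0.19288247]
```

View pics/lt.png

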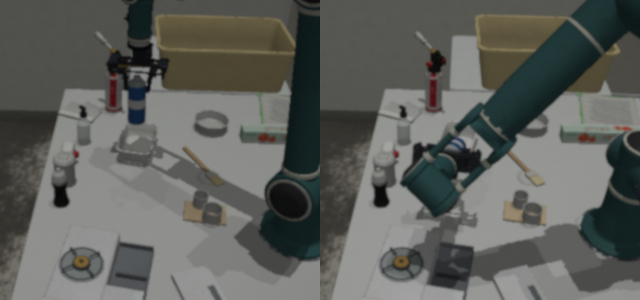

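The left pane shows the can hanging in the gripper above the tub, which has not moved (about (140,140)). In the right pane the can is tilted over the free table at about (450,150). Now I lower until the base edge touches and let go.

Run:
```python
from h import *
t=D(68); phi=D(82.05); r=tilt(phi,t,-1); zz=r.as_matrix()[:,2]
hg=.127*np.cos(t)+.03*np.sin(t)
p=np.array(manip.state()['tool_pos']); p[2]=hg+.008+.019*zz[2]
manip.move_linear(p,rate=.08)
print(guarded(np.array([0,0,-.0015]),9,2.0,np.array([0,0,1.])), manip.state()['tool_pos'][2]-.019*zz[2]-hg, manip.state()['gripper_width'])
manip.set_gripper(.088); manip.dwell(.4)
p=np.array(manip.state()['tool_pos']); manip.move_linear(p-.09*zz,rate=.12)
q=p-.09*zz; q[2]=.30; manip.move_pose(q+[0.0,.12,0],down(D(-7.95)))
manip.dwell(.2); c=cap('top','lain'); print(manip.state()['clock'])
im=c['image'][190:300,260:420]; cv2.imwrite('pics/lain_c.png',cv2.resize(im,None,fx=4,fy=4,interpolation=cv2.INTER_CUBIC))
```

```text
(1, np.float64(2.3902417264085827)) 0.007513583537639312 0.05920113650029379
12.3917
```

View pics/lain_c.png

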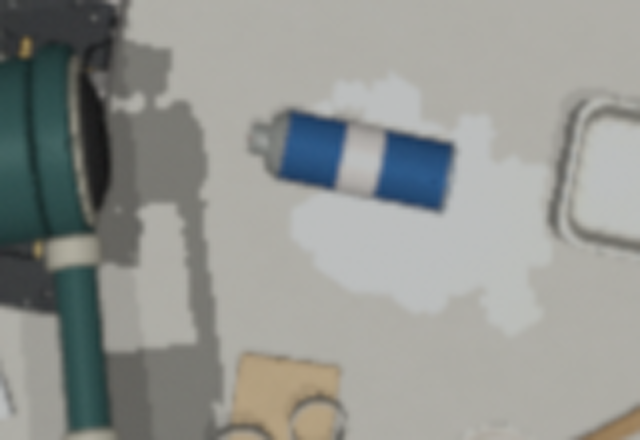

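The can lies with its neck (250,140 in the ×4 crop) towards the stove and its base at about (450,175). It is let go and clear of the tub. Now I measure it and grasp it across the body.

```bash
cat >> h.py <<'E'
def can(c,z,roi): # lying can: body rectangle from blue mask; roi u0,u1,v0,v1
    hsv=cv2.cvtColor(c['image'],cv2.COLOR_BGR2HSV); m=cv2.inRange(hsv,(100,110,40),(130,255,255))
    k=np.zeros_like(m); k[roi[2]:roi[3],roi[0]:roi[1]]=1; m=m*k
    w=on_plane(c,np.argwhere(m)[:,::-1],z)[:,:2]
    (cx,cy),(a,b),ang=cv2.minAreaRect(w.astype(np.float32)); ang=D(ang)
    if a<b: ang+=np.pi/2; a,b=b,a
    d=np.array([np.cos(ang),np.sin(ang),0]); d*=np.sign(d[1])  # towards +y
    return np.array([cx,cy,0]),d,(a,b)   # body centre (base+69mm), axis towards neck
E
python3 - <<'E'
from h import *
c=cap('top'); ctr,d,sz=can(c,.03,(300,400,190,270)); a=np.arctan2(d[1],d[0]); print(ctr,np.degrees(a),sz,manip.state()['clock'])
g=ctr+.006*d   # grasp: base+75 (balance at base+73)
o=down(a-np.pi/2)
assert abs(sz[0]-.138)<.01 and abs(sz[1]-.06)<.01
manip.move_pose([g[0],g[1],.15],o)
manip.move_linear([g[0],g[1],.019],rate=.12)
f0=F(); manip.set_gripper(.03,force=35); s=manip.state(); print('grip',s['gripper_width'],s['grasp_force'],F()-f0)
manip.move_linear([g[0],g[1],.15],rate=.15); s=manip.state(); print(s['gripper_width'],F()-f0,s['clock'],s['tool_pos'])
# over the bay: mid at (-.032,-.096); grasp point 8 mm nearer base
T=S(-.032,-.096-.008,.15); o2=down(yaw)
manip.move_linear(T,rate=.25,rot=o2)
print(manip.state()['clock'])
c=cap('top','over'); cv2.imwrite('pics/over_c.png',cv2.resize(c['image'][140:270,170:330],None,fx=4,fy=4))
E
```

```text
[ 0.50210887 -0.12543365  0.        ] 79.64591217041017 (0.13237681984901428, 0.052114538848400116) 12.4417
grip 0.05907110527691167 34.99838948249817 [-0.39352819 -0.06252187  1.36316267]
0.059417414708853665 [ 0.13712443 -0.2816091  -4.55194234] 16.2833 [ 0.50217728 -0.11924089  0.14872572]
17.6833
```

View pics/over_c.png

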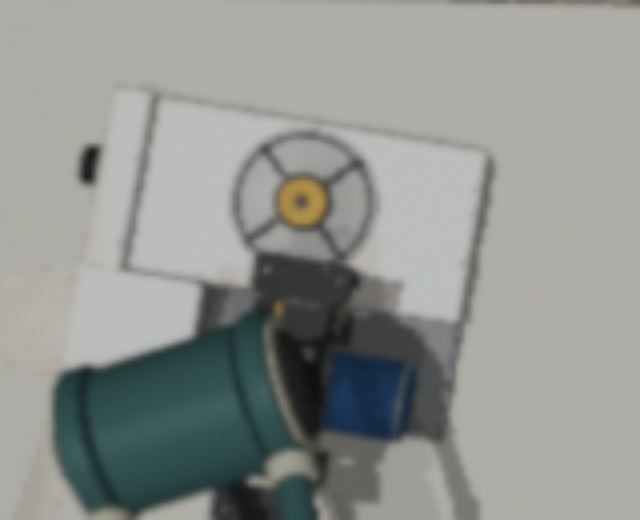

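The can is held over the bay, with the base edge at about (412,395) and its axis along the bay. I check the base position by ray, then lower.

Run:
```python
from h import *
c=cap('top'); hsv=cv2.cvtColor(c['image'],cv2.COLOR_BGR2HSV); m=cv2.inRange(hsv,(100,110,40),(130,255,255)); m[:,:240]=0;m[:,290:]=0;m[:215]=0;m[260:]=0
w=on_plane(c,np.argwhere(m)[:,::-1],.159)-seat; X,Y=w@ex,w@ey
print('stove frame x range',X.min(),X.max(),'base y',np.percentile(Y,1),'expect -.179')
T=S(-.032,-.104,.045); manip.move_linear(T,rate=.15)
T=S(-.032,-.104,.030); manip.move_linear(T,rate=.08)
print(guarded(np.array([0,0,-.001]),6,1.5,np.array([0,0,1.])),manip.state()['tool_pos'])
manip.set_gripper(.072); manip.dwell(.3)
p=np.array(manip.state()['tool_pos']); print(manip.state()['clock'])
manip.move_linear([p[0],p[1],.16],rate=.15)
manip.move_pose(S(-.15,-.20,.25),down(yaw))
c=cap('top','inbay'); cv2.imwrite('pics/inbay_c.png',cv2.resize(c['image'][150:270,170:330],None,fx=4,fy=4)); print(manip.state()['clock'])
```

```text
stove frame x range -0.057656836616622895 -0.001723781877782048 base y -0.179793443927976 expect -.179
(4, np.float64(1.5548836908591257)) [0.47798187 0.19264602 0.02593137]
20.6583
22.4917
```

View pics/inbay_c.png

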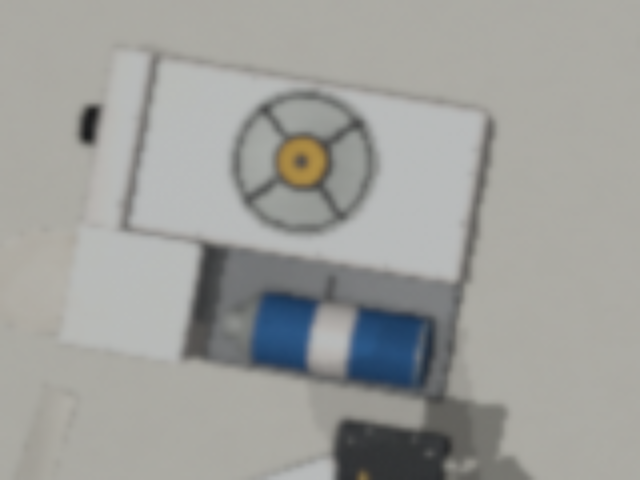

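The can lies in the bay with its neck at (228,325), clear of the hood edge at x≈200. Next I roll it to the wall with the closed fingers.

Run:
```python
from h import *
c=cap('top'); ctr,d,sz=can(c,.036,(225,300,215,255)); v=ctr+.014*d-seat
print('mid in stove',v@ex,v@ey,'neck y',v@ey+.083,'ang',np.degrees(np.arctan2(d[1],d[0]))-82.05,sz)
yb=v@ey-.010; xm=v@ex
manip.set_gripper(0.0)
manip.move_pose(S(xm-.075,yb,.10),down(yaw)); manip.move_linear(S(xm-.075,yb,.032),rate=.15)
f0=F()
manip.move_linear(S(xm-.052,yb,.032),rate=.08)
manip.move_linear(S(-.056,yb,.032),rate=.03); print('f',(F()-f0)@ex)
print(guarded(.0015*ex,12,4.,ex,rate=.03)); p=manip.state()['tool_pos']; print('finger x,y',(p-seat)@ex,(p-seat)@ey,'expect x -.0465')
manip.dwell(.2)
manip.move_linear(p-.004*ex,rate=.03); manip.move_linear(p-.03*ex,rate=.1)
p=np.array(manip.state()['tool_pos']); p[2]=.15; manip.move_linear(p,rate=.15)
manip.move_pose(S(-.13,-.22,.25),down(yaw))
c=cap('top','roll'); ctr,d,sz=can(c,.036,(225,300,205,255)); v=ctr+.014*d-seat
print('mid in stove',v@ex,v@ey,'ang',np.degrees(np.arctan2(d[1],d[0]))-82.05,sz,manip.state()['clock'])
cv2.imwrite('pics/roll_c.png',cv2.resize(c['image'][150:270,170:330],None,fx=4,fy=4))
```

```text
mid in stove -0.030792925988786007 -0.09025607847638202 neck y -0.007256078476382016 ang 0.21231384277344034 (0.1329752802848816, 0.05555269122123718)
f 1.3124920262151785
(8, np.float64(-6.332854150502893))
finger x,y -0.04586452002486962 -0.10036920564500831 expect x -.0465
mid in stove -0.00045053933168884736 -0.09361222898871097 ang -0.11043243408202841 (0.14117489755153656, 0.05346159636974335) 31.1333
```

View pics/roll_c.png

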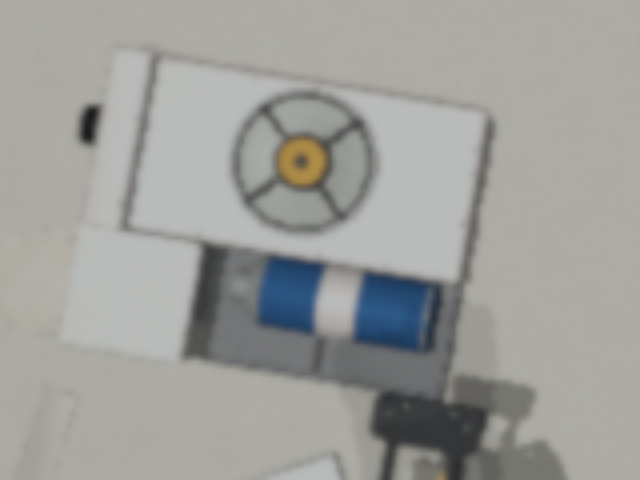

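The can is against the wall with x ≈ 0 and its angle within 0.1°. Now I push it along the wall from behind the base, with force monitoring.

Run:
```python
from h import *
manip.move_pose(S(0.001,-.222,.12),down(yaw)); manip.move_linear(S(0.001,-.222,.034),rate=.15)
f0=F()
manip.move_linear(S(0.001,-.192,.034),rate=.06)
manip.move_linear(S(0.001,-.104,.034),rate=.04); print('f at -.104',np.round((F()-f0)@np.c_[ex,ey,[0,0,1]],1))
y=-.104
while y<-.0905:
    y+=.001; manip.move_linear(S(0.001,y,.034),rate=.02); f=(F()-f0)@np.c_[ex,ey,[0,0,1]]; p=manip.state()['tool_pos']
    print(round(y,4),round((p-seat)@ey,4),np.round(f,1))
    if abs(f[1])>16: break
manip.dwell(.2); print(np.round((F()-f0)@np.c_[ex,ey],1),manip.state()['clock'])
```

```text
f at -.104 [-0.3 -1.2 -0.4]
-0.103 -0.103 [-0.5 -0.9 -0.5]
-0.102 -0.1019 [-0.2 -1.  -0.6]
-0.101 -0.1009 [-0.2  0.2 -0.5]
-0.1 -0.0999 [-1.2 -0.8 -0.8]
-0.099 -0.0991 [-0.6 -2.2  0.3]
-0.098 -0.0982 [ 0.4 -2.7 -0.3]
-0.097 -0.0971 [ 0.3 -3.8 -0. ]
-0.096 -0.096 [-0.  -4.4  0.2]
-0.095 -0.095 [ 0.7 -4.1  0.7]
-0.094 -0.0941 [ 0.8 -4.6  0.4]
-0.093 -0.0931 [-1.5 -4.1 -0.1]
-0.092 -0.0923 [ 0.4 -5.   1.2]
-0.091 -0.0913 [ 0.2 -4.3  0.6]
-0.09 -0.0905 [ 0.5 -6.1  0.1]
[ 1.  -6.3] 39.325
```

The regulator was met at about −0.0995, so home is at about −0.0915. I go one more millimetre for margin, then retreat and check that the can stays.

Run:
```python
from h import *
manip.move_linear(S(0.001,-.0892,.034),rate=.02); manip.dwell(.2); p=manip.state()['tool_pos']; print((p-seat)@ey,F()@ey)
manip.move_linear(S(0.001,-.096,.034),rate=.02); manip.move_linear(S(0.001,-.14,.034),rate=.1)
manip.move_linear(S(0.001,-.14,.15),rate=.15); manip.move_pose(S(-.15,-.25,.28),down(yaw)); manip.dwell(.2)
c=cap('top','home'); hsv=cv2.cvtColor(c['image'],cv2.COLOR_BGR2HSV); m=cv2.inRange(hsv,(100,110,40),(130,255,255)); m[:,:200]=0;m[:,290:]=0;m[:205]=0;m[255:]=0
w=on_plane(c,np.argwhere(m)[:,::-1],.036)-seat; X,Y=w@ex,w@ey
print('x',X.min(),X.max(),'mid',(X.min()+X.max())/2,'base y',Y.min(),'expect -.083',manip.state()['clock'])
cv2.imwrite('pics/home_c.png',np.hstack([cv2.resize(c['image'][190:260,180:290],(440,280),interpolation=cv2.INTER_CUBIC),cv2.resize(cap('side')['image'][230:370,260:400],(280,280),interpolation=cv2.INTER_CUBIC)]))
```

```text
-0.08979616064193423 -7.106447188086246
x -0.027180757149888917 0.0263764751461106 mid -0.0004021410018891589 base y -0.08499093214683952 expect -.083 42.9417
```

View pics/home_c.png

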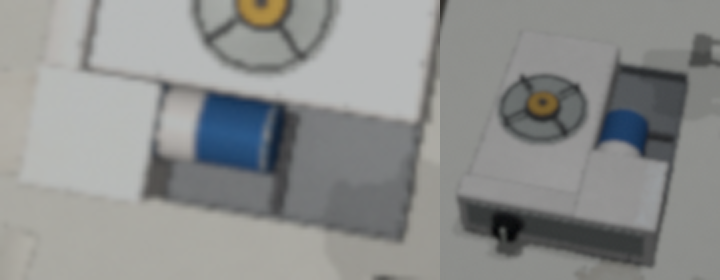

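The base sits just at the catch bar ((275,130) in the left pane), and the can's middle is at x ≈ 0. To be certain it passed the catch, I press once more until the hard stop is just felt, then retreat.

Run:
```python
from h import *
manip.move_pose(S(0.001,-.13,.12),down(yaw)); manip.move_linear(S(0.001,-.13,.034),rate=.2)
f0=F(); manip.move_linear(S(0.001,-.097,.034),rate=.06); y=-.097
while y<-.085:
    y+=.001; manip.move_linear(S(0.001,y,.034),rate=.03); f=(F()-f0)@ey; p=manip.state()['tool_pos']
    print(round((p-seat)@ey,4),round(f,1))
    if abs(f)>13: break
manip.move_linear(S(0.001,-.098,.034),rate=.02); manip.move_linear(S(0.001,-.13,.034),rate=.12)
manip.dwell(.2); print(manip.state()['clock'])
f0=F(); manip.move_linear(S(0.001,-.097,.034),rate=.06); y=-.097   # feel where the base rests now
while y<-.088:
    y+=.0005; manip.move_linear(S(0.001,y,.034),rate=.03); f=(F()-f0)@ey
    if abs(f)>2.2: break
print('touch',(manip.state()['tool_pos']-seat)@ey,f)
manip.move_linear(S(0.001,-.13,.034),rate=.12); manip.move_linear(S(0.001,-.13,.16),rate=.2); print(manip.state()['clock'])
```

```text
-0.0962 -0.1
-0.0951 0.1
-0.0939 -0.7
-0.0929 -0.4
-0.0923 -2.0
-0.0919 -5.4
-0.0912 -6.2
-0.0904 -7.7
-0.0895 -7.8
-0.0886 -8.0
-0.0882 -10.2
-0.0882 -13.3
49.675
touch -0.09239948562140822 -3.4011900014035086
54.125
```

The hard stop is at −0.0883, so home is −0.0913, and the base springs back and rests at −0.0924. That is 1 mm short of home, exactly against the catch's holding face, and it was the same both times. The job is done, so I hand it in.

Run:
```python
from h import *
manip.dwell(.3); print(order.close_job(), manip.state()['clock'])
```

```text
the job is handed in; nothing more can be done
the job is handed in; nothing more can be done
```

The cartridge is in the stove, resting about 1 mm short of full home against the spring catch with its neck at the regulator, and I handed the job in at about 54 s; no verdict came back, and I inferred that the catch is up from where the base rests rather than seeing it.

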